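Close the heater tank until the cap clicks

TASK

The white heater tank on the bench has been filled: put its loose grey cap on the open filler neck, push it down gently and turn it clockwise until it is home and clicks once, then stop turning and let go. Do not force the cap or press hard on it, do not go on to a second click, and leave the other things on the bench where they are.

Things in the scene. Friction and masses are not known exactly. Their poses are not given: they have to be found in the camera images.
- cap: Loose tank cap of grey plastic standing upright on the bench, 51 mm high, about 170 g. Origin: centre of its underside, z up, x along its grip bar. Bottom to top: round plug of 35 mm diameter with two ears, sprung rubber seal (53 mm), round ribbed grip of 58 mm diameter (z 15.5 to 28 mm), grip bar. Grip and bar are one piece; the plug turns in them through a torque-limiting ratchet.
- bar (a point): Middle of the cap's upright grip bar, on the cap's axis 40 mm above its underside. The bar is 52 mm long along x, 12 mm wide along y, and stands 23 mm above the flat top of the round grip (cap z 28 to 51 mm).
- ears (a point): The cap's plug: point on the cap's axis 9 mm above its underside, level with the tops of the two ears; turns with the plug. The ears point along this +x and -x, hidden from above by the grip; each is 8 mm wide, 4 mm thick (cap z 5 to 9 mm) and reaches 22.8 mm from the axis. At the start they line up with the bar.
- ratchet (a point): The ratchet inside the grip, on the cap's axis; turns with the plug. Clockwise from above the grip drives the plug; once the plug is held fast the grip slips from about 0.12 N m, the torque climbs to about 0.26 N m by 0.1 rad of slip and drops almost to nothing just past 0.16 rad: the click. Let go there, it stays. The second click is at 0.47 rad. Anticlockwise it drives solidly.
- seal: The cap's rubber seal, a disc of 53 mm diameter; its origin is the cap's own origin until it is pushed in, its lower face 10.5 mm above that origin. It lands on the neck's rim and yields upward into the grip: 2 N to start, 3.3 N after 2.5 mm (ears just below the rim), 4.3 N after 4.5 mm, where it is solid. Its spring then keeps the turned ears up against the rim.
- neck (a point): Centre of the top rim of the tank's open filler neck, z up. The neck is of steel, 55 mm outside, 20 mm high, its rim 185 mm above the bench. The opening is 38 mm in diameter through a rim 4 mm thick, with two notches along this +x and -x, 12 mm wide, reaching 25 mm from the axis, for the cap's ears. The tank's centre lies 50 mm along +x.
- under_rim (a point): Point on the neck's axis in the rim's lower face, 4 mm below the rim's top; axes as the neck. With the ear tops below it, the plug turns clockwise only, until its ears meet end stops 0.63 to 1.2 rad past the notches; where differs from tank to tank and cannot be seen. Pressing hard while turning drags on the seal and loads the ratchet before the ears are home.
- tank: White sheet-metal heater tank, full, does not move: 220 mm (x) by 130 mm (y) by 165 mm high; origin at the centre of its underside, z up. The neck stands on its top, 50 mm from the centre along -x; on the other half a carrying bail lies folded, under 20 mm high.
- radio: Bystander: black radio, 62 by 200 by 122 mm high, origin under its centre.
- mug: Bystander: stainless travel mug with a silicone lid, 83 mm diameter, 176 mm high, origin under its centre.
- bowl: Bystander: wooden bowl, 150 mm diameter, 52 mm high, origin under its centre.
- swatter: Bystander: plastic fly swatter lying flat, 425 mm long along its x, 100 mm wide at the head, up to 10 mm thick, origin near its middle on the underside.

How it is judged:
On the way, in this order (a step that is already met when the one before it is completed fails the run):
1. the cap is pushed down into the neck with its ears through the notches, not yet turned (z of ears in the frame of neck below -0.0035 m and horizontal distance between ears and neck below 0.004 m and angle between the x axis of ears and the x axis of neck, either way round below 0.3 rad), for 0.1 s.
2. the ears are turned home under the rim, the ratchet not yet clicked (z of ears in the frame of neck below -0.0025 m and horizontal distance between ears and neck below 0.004 m and angle between the x axis of ears and the x axis of neck, either way round above 0.58 rad and angle between the x axis of cap and the x axis of ears, either way round below 0.15 rad), for 0.05 s.
3. the ratchet has clicked (angle between the x axis of cap and the x axis of ears, either way round above 0.16 rad), for 0.1 s.
At the end, for the whole second after the job is handed in: Cap upright (0.1 rad) and centred (4 mm) on the neck, ears hooked under the rim (2.5 mm or more below its top, 0.5 rad or more from the notches), grip slipped past the first click (0.155 rad) but not to the second (under 0.45 rad), at rest, released (z of ears in the frame of neck below -0.0025 m and horizontal distance between ears and neck below 0.004 m and angle between cap's own z axis and vertical below 0.1 rad and angle between the x axis of ears and the x axis of neck, either way round above 0.5 rad and angle between the x axis of cap and the x axis of ears, either way round between 0.155 and 0.45 rad and linear speed of cap below 0.02 m/s and contact force between the fingers and cap below 0.1 N); the robot touches nothing.
It fails at once if the ratchet is turned on to a second click (angle between the x axis of cap and the x axis of ears, either way round above 0.46 rad).
It fails at once if the cap is pressed down on its seal with more than 20 N (contact force between seal and tank above 20 N).
It fails at once if the cap is forced: it bears on the tank with more than 40 N in all (contact force between cap and tank above 40 N).
It fails at once if a bystander is shifted more than 20 mm (distance of any of radio, mug, bowl, swatter from where it was at the start of the episode above 0.02 m).
It also fails if it takes over 61 s, if anything falls off the work surface, if the arm or the gripper's body presses on something with over 40 N, if the wrist force passes 120 N, or if a joint passes its speed limit or range.

ROBOT

A 6-joint arm with a two-finger parallel gripper is mounted at the origin on the work surface. World frame = base frame: x ahead of the robot, y to its left, z up, the work surface at z = 0. Lengths are in m, angles in rad, forces in N, time in s.
With the tool pointing down it reaches from about 0.3 to 0.875 m from the base axis. Payload 6.4 kg.
Tool frame: the origin (TCP) lies at the very end of the fingers, on their centre line; the grasp point (between the pads) lies 19 mm behind it (bot.grip_depth is the z of the grasp point in the tool frame, in m); z points along the fingers, y is the line along which they close (so a half turn about z gives the same grasp; the last joint's range is limited). The gripper opens to 88 mm and grips with 3 to 60 N. Pads are 18 mm wide; open, the fingers measure 123 mm over their backs; the gripper's body (75 mm by 187 mm) begins 45 mm behind the grasp point.
Start: joints at [-1.464, 0.181, 1.607, -0, 1.354, -0.206], TCP at [0.177, -0.547, 0.239] pointing down, gripper open.
Joint ranges: [-2.99, 2.99], [-0.89, 2.07], [0.3, 2.58], [-1.14, 4.28], [0, 2.63], [-3.12, 3.12]. Speed limits (rad/s): [2.57, 2.57, 3.01, 3.14, 3.14, 3.14].

INTERFACE

Orientations are given as a unit quaternion [x, y, z, w].
In Python, from workcell import bot gives the robot as it stands.
- The arm moves only by the shell command python3 -m pendant 'ROWS' [OPENING] [FORCE]. ROWS is JSON, a list of rows, each a list of 6 numbers: the shift along the world's x, y, z in mm, then the turn, a rotation vector about the world's x, y, z in degrees. In form: [[dx, dy, dz, wx, wy, wz], ...]. A call has 1 to 5 rows; each row is the pose to reach, as a shift and turn from the pose commanded when the call began; what a row does not reach only later rows make up. A row lasts 1/10 s, in which the tool goes at most 50 mm and 8.59 degrees, less where a joint would pass 70% of its speed; a pose out of reach is approached as far as the arm can. A call with a gripper value outside its range is refused whole. OPENING is the finger opening in mm, from 0 to 88.1, set as the call begins (- or left out, the last holds). The fingers move at their own pace and stop on an object; FORCE is the grip in N (left out, the last holds). Time passes only in rows, so rows that repeat a pose let the fingers close. It gives the time, the measured TCP pose, the force, the opening and the grip force at its end, in the units of the state.
- bot.get_state(): the state, without advancing time (a new reading comes with each control period).
- bot.get_image(name): name is "side" or "top" or "wrist"; returns (picture, depth): 420x560x3 uint8, blue, green, red; 420x560 float32, m along the optical axis (not along the pixel's ray), 0 where there is no reading.
- bot.camera_info(name): a dict with "vertical_fov" (degrees; the focal length in pixels is half the picture's height over the tangent of half this angle, whatever the lens; pixels are square), "cx", "cy" (the principal point, pixels), "camera_from_world" (4x4, takes a point from world to camera coordinates). Camera axes: x right, y up, looking along -z (the intrinsics and any distortion apply to the point x, -y, -z); pixel columns grow to the right and rows downward; lengths in m; the calibration is good to about 2 mm. A picture is of the moment at which its call begins: read the wrist's pose just before it. camera_info takes no time and is no camera call; for the wrist camera it gives the pose at the moment of the call.
- bot.sign_off(): hands the job in; it is judged then, once.
Trained networks look in the newest picture that a camera, given by its name, has taken for a name from the list of things; names that differ only in an ending like _2 or _b are one class to them, and where a whole thing is asked for, a point or a joint stands for the part that bears it (a point fixed in the world has none). Each returns a list of dicts, best first, with "p" (0 to 1); they miss things now and then, are a little off and sometimes report something else, mostly with a low value. They report only what shows in the picture. A call takes as long as a camera call.
- bot.trace(target, camera): "pixels" (420x560 bool, what is visible of it) and "bbox" ([centre column, centre row, width, height] in pixels, round what is visible of it).
The state is a dict: "time_s": time; "qpos": joint angles; "qvel": joint speeds; "joint_efforts": joint torques, N m; "tool_pos": TCP position; "tcp_rot": TCP orientation; "wrist_force": force on the tool from outside, world axes, zero at the start; "wrist_torque": the same for the moment, N m; "gripper_width": finger opening in m; "grasp_force": force on a finger pad.
Only numpy, scipy, OpenCV 4.12 (cv2) and the standard library are available. Lean on these libraries where they do the work, as an engineer would, in place of code of your own. Each camera call takes 0.05 s, during which the arm holds its last target. There are 200 camera calls.

## Working session

There is one attempt and no reset: what is moved stays moved. The work goes in short steps, Python scripts to look and compute and a shell command to move; the robot and the scene stay as the last step left them, time stands still between calls to the robot, and variables do not carry over. Pictures are saved under pics/ and viewed, at most 10 in all, crops included, and the job is handed in when it is done.

```bash
mkdir -p pics; cat > h.py <<'E'
import numpy as np, cv2
from workcell import bot
def cloud(depth,info):
    H,W=depth.shape; f=H/2/np.tan(np.radians(info["vertical_fov"])/2)
    v,u=np.mgrid[:H,:W]
    P=np.stack([(u-info["cx"])/f*depth,-(v-info["cy"])/f*depth,-depth,np.ones_like(depth)],-1)
    return (P@np.linalg.inv(np.array(info["camera_from_world"])).T)[...,:3]
def look(c):
    i=bot.camera_info(c); im,d=bot.get_image(c); return im,d,cloud(d,i)
E
python3 - <<'E'
from h import *
print(bot.get_state()); print({k:v for k,v in bot.camera_info("top").items()})
for c in("top","side"):
    im,d,P=look(c); cv2.imwrite(f"pics/{c}0.png",im); np.save(c+"0.npy",P)
    for t in("cap","tank","neck","radio","mug","bowl","swatter"):
        for r in bot.trace(t,c)[:2]:
            q=P[r["pixels"]&(d>0)]
            if len(q): print(c,t,round(r["p"],2),np.round(r["bbox"]),np.round(np.median(q,0),3),np.round(np.percentile(q,2,0),3),np.round(np.percentile(q,98,0),3))
E
```

```text
{'time_s': 0.0, 'qpos': array([-1.46432908e+00,  1.81492467e-01,  1.60799437e+00,  2.64127525e-06,
        1.35375855e+00, -2.06310528e-01]), 'qvel': array([ 0.00029806, -0.00102812, -0.00205279,  0.00027656, -0.00042037,
        0.00165043]), 'joint_efforts': array([-5.20872036e-04, -4.33864260e+01, -3.41852188e+01,  7.03353574e-02,
        3.86524620e-02, -1.49889861e-04]), 'tool_pos': array([ 0.17688471, -0.54657379,  0.23784402]), 'tcp_rot': array([ 9.87795869e-01,  1.55751851e-01,  4.25244356e-05, -8.25276329e-04]), 'wrist_force': array([-0.45714892, -0.34115978, -0.38195679]), 'wrist_torque': array([-0.00625467, -0.03680898, -0.04177262]), 'grasp_force': 0.0, 'gripper_width': 0.08821140356165302}
{'vertical_fov': 48.64690051902223, 'cx': 280.9811620469505, 'cy': 213.45778799521787, 'camera_from_world': array([[ 0.0175312 , -0.99979911,  0.00971612, -0.14864472],
       [ 0.9928098 ,  0.01855786,  0.11825522, -0.62855138],
       [-0.11841178,  0.00757311,  0.9929357 , -1.37884965],
       [ 0.        ,  0.        ,  0.        ,  1.        ]])}
top tank 0.59 [339. 225.  65.  87.
[... 911 characters left out ...]
17. 194.  46.  30.] [0.817 0.16  0.033] [0.75  0.057 0.005] [0.883 0.196 0.052]
side neck 0.79 [291. 281. 122. 114.] [ 0.584 -0.35   0.135] [ 0.484 -0.387  0.014] [ 0.708 -0.243  0.182]
side radio 0.94 [241. 178.  40.  59.] [0.585 0.199 0.084] [0.551 0.169 0.008] [0.631 0.354 0.12 ]
side mug 0.93 [347. 222.  34.  65.] [ 0.784 -0.162  0.129] [ 0.754 -0.174  0.026] [ 0.822 -0.111  0.172]
side bowl 0.58 [318. 196.  48.  32.] [0.818 0.16  0.033] [0.75  0.057 0.005] [0.884 0.196 0.052]
side bowl 0.23 [246. 235.  20.  17.] [ 0.554 -0.031  0.029] [ 0.53  -0.051  0.011] [ 0.578 -0.015  0.051]
side swatter 0.79 [348. 389. 142.  61.] [ 0.684 -0.566  0.003] [ 0.535 -0.609 -0.003] [ 0.752 -0.51   0.006]
```

```bash
python3 - <<'E'
import cv2,numpy as np
im=cv2.imread("pics/top0.png"); cv2.imwrite("pics/c0.png",cv2.resize(im[170:290,220:390],None,fx=4.5,fy=4.5,interpolation=cv2.INTER_CUBIC))
P=np.load("top0.npy")
m=(abs(P[...,0]-.555)<.05)&(abs(P[...,1]+.021)<.05)
g=m&(P[...,2]>.040)&(P[...,2]<.06); q=P[g]; c=q[:,:2].mean(0); w,v=np.linalg.eigh(np.cov(q[:,:2].T)); print("bar",len(q),q.mean(0),np.sqrt(w),v[:,1],np.degrees(np.arctan2(v[1,1],v[0,1])))
g=m&(P[...,2]>.02); print("cap",(P[g].min(0)+P[g].max(0))/2,P[g].min(0),P[g].max(0))
m=(abs(P[...,0]-.595)<.15)&(abs(P[...,1]+.29)<.12)&(P[...,2]>.15)
q=P[m&(P[...,2]<.178)]; print("tanktop",cv2.minAreaRect(q[:,:2].astype(np.float32)))
q=P[m&(P[...,2]>.179)]; print("rim",len(q),q.mean(0),cv2.minEnclosingCircle(q[:,:2].astype(np.float32)))
E
```

```text
bar 71 [ 0.55681138 -0.01926174  0.05007089] [0.00352891 0.014886  ] [-0.92643286 -0.37646003] -157.88541989377987
cap [ 0.55674611 -0.01954614  0.03934478] [ 0.52746271 -0.0471497   0.02027782] [0.5860295  0.00805743 0.05841174]
tanktop ((0.597335159778595, -0.29805612564086914), (0.21905472874641418, 0.12971583008766174), 14.827770233154297)
rim 241 [ 0.59707419 -0.29952792  0.18352799] ((0.6114817261695862, -0.30013057589530945), 0.08892117440700531)
```

View pics/c0.png

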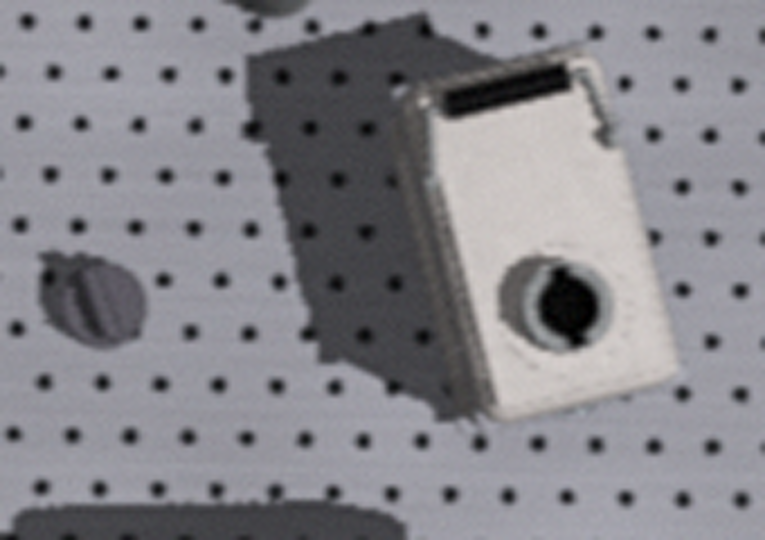

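```bash
python3 -m pendant '[[323,237,110,0,0,0],[323,237,110,0,0,0],[323,237,110,0,0,0],[323,237,110,0,0,0],[323,237,110,0,0,0]]' 60; python3 -c "
from h import *; s=bot.get_state(); print(s['tool_pos'],s['qpos'])"
```

```text
time_s: 1.3
tool_pos: [0.3726, -0.4032, 0.3057]
tcp_rot: [0.988, 0.156, 0.0, 0.0]
wrist_force: [0.2, -0.5, -0.6]
gripper_width: 0.0599
grasp_force: 0.0
[ 0.37260563 -0.40316335  0.30565658] [-1.04106378e+00  7.26256811e-02  1.59197229e+00  5.69455142e-05
  1.47648496e+00  2.17316798e-01]
```

```bash
python3 -m pendant '[[127,92,45,0,0,0],[127,92,45,0,0,0],[127,92,45,0,0,0],[127,92,45,0,0,0],[127,92,45,0,0,0]]'; python3 - <<'E'
from h import *
im,d,P=look("wrist"); cv2.imwrite("pics/w1.png",im); np.save("w1.npy",P)
print(bot.get_state()["tool_pos"], P[d>0].min(0),P[d>0].max(0))
for t in("neck","tank"):
    for r in bot.trace(t,"wrist")[:2]: print(t,r["p"],r["bbox"])
E
```

```text
time_s: 1.8
tool_pos: [0.4996, -0.3114, 0.3504]
tcp_rot: [0.988, 0.157, 0.0, 0.0]
wrist_force: [-0.2, -0.8, -0.4]
gripper_width: 0.0597
grasp_force: 0.0
[ 0.49829351 -0.31235893  0.34960385] [ 0.00936694 -1.15745876 -0.38344762] [0.77412554 0.05114755 0.44234861]
tank 0.89 [300.6, 98.6, 165.1, 193.4]
```

View pics/w1.png

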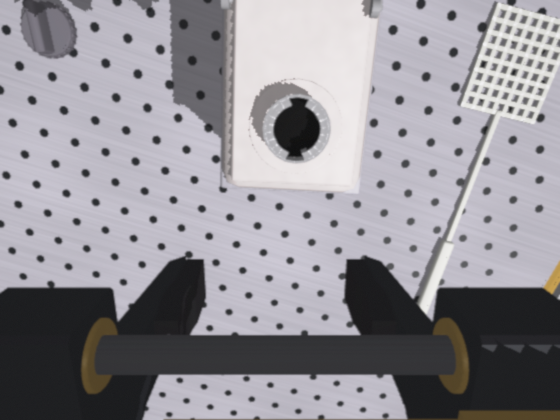

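```bash
cat >> h.py <<'E'
def circ(q):
    A=np.c_[2*q,np.ones(len(q))]; s=np.linalg.lstsq(A,(q**2).sum(1),rcond=None)[0]; return s[:2],np.sqrt(s[2]+s[:2]@s[:2])
def neck(P,c0=(.549,-.311)):
    d=np.hypot(P[...,0]-c0[0],P[...,1]-c0[1]); z=P[...,2]
    m=(d<.045)&(z>.178)&(z<.192); q=P[m]
    c=(q[:,:2].min(0)+q[:,:2].max(0))/2
    for _ in range(5):   # outer edge: farthest points in each sector
        v=q[:,:2]-c; a=np.degrees(np.arctan2(v[:,1],v[:,0]))//10; r=np.hypot(*v.T)
        o=np.array([q[np.where(a==k)[0][r[a==k].argmax()],:2] for k in np.unique(a)]); c,R=circ(o)
    v=q[:,:2]-c; r=np.hypot(*v.T)
    a=np.degrees(np.arctan2(v[:,1],v[:,0])); ring=(r>.0195)&(r<.0245)
    h=np.histogram(a[ring],72,(-180,180))[0]
    return c,R,len(q),q[:,2].mean(),h
E
python3 - <<'E'
from h import *
print(bot.camera_info("wrist"))
for n in("w1","top0"):
    P=np.load(n+".npy"); print(n,*neck(P))
P=np.load("w1.npy")
m=(P[...,2]>.155)&(P[...,2]<.175)&(abs(P[...,0]-.58)<.15)&(abs(P[...,1]+.3)<.12)
print(cv2.minAreaRect(P[m][:,:2].astype(np.float32)))
im=cv2.imread("pics/w1.png"); g=im.max(2)
def ring(P):
    c,*_=neck(P)
    return c
# dark-region inside ring: notch axis from second moments of dark blob in world at rim plane
cam=np.array(bot.camera_info("wrist")["camera_from_world"]); C=np.linalg.inv(cam)[:3,3]
D=P-C; Q=C+D*((.185-C[2])/D[...,2])[...,None]
c=neck(P)[0]
b=(np.hypot(Q[...,0]-c[0],Q[...,1]-c[1])<.0265)&(g<110)
v=Q[b][:,:2]; print("dark",len(v),v.mean(0)); w,e=np.linalg.eigh(np.cov(v.T)); print(np.sqrt(w),np.degrees(np.arctan2(e[1,1],e[0,1])))
r=np.hypot(*(v-c).T); f=v[r>.0205]-c; a=np.degrees(np.arctan2(f[:,1],f[:,0])); print(np.histogram(a,36,(-180,180)))
E
```

```text
{'vertical_fov': 58.08847385259318, 'cx': 274.6957030245453, 'cy': 208.4144738568561, 'camera_from_world': array([[ 0.30627238, -0.95194295, -0.00136401, -0.449769  ],
       [ 0.90931186,  0.29297991, -0.29549065, -0.28679624],
       [ 0.28168986,  0.08926031,  0.95534466, -0.60789904],
       [ 0.        ,  0.        ,  0.        ,  1.        ]])}
w1 [ 0.54994238 -0.31316083] 0.027602434523640824 1740 0.18544971583243017 [ 0  0  0  0  0  0  9 13 16 13 14 13 15 14 13 13 16 14 13 17 13 16 13 15
 16 16 15 16 14 17 16 15 14 16 16 13  0  0  0  0  0  0  9 15 17 15 15 16
 14 18 14 16 15 15 16 15 15 14 13 16 14 16 15 13 15 14 15 14 14 15 15  9]
top0 [ 0.55046532 -0.31201378] 0.026947563609808718 161 0.1846488589868991 [0 0 0 0 0 0 2 1 1 1 1 1 0 2 1 1 2 2 0 1 2 1 2 2 0 2 0 1 1 0 2 1 2 2 1 1 0
 0 0 0 0 0 1 1 1 1 1 1 2 0 2 2 0 2 2 1 1 2 1 1 2 1 1 1 2 2 0 1 2 1 1 2]
((0.5709278583526611, -0.30718791484832764), (0.15719293057918549, 0.12485256791114807), 15.929803848266602)
dark 1944 [ 0.55041013 -0.31324367]
[0.00891566 0.01155667] -164.5755842929369
(array([23, 24, 25,  4,  0,  0,  0,  0,  0,  0,  0,  0,  0,  0,  0,  0,  0,
        4, 30, 30, 29,  2,  0,  0,  0,  0,  0,  0,  0,  0,  0,  0,  0,  0,
        0,  1]), array([-180., -170., -160., -150., -140., -130., -120., -110., -100.,
        -90.,  -80.,  -70.,  -60.,  -50.,  -40.,  -30.,  -20.,  -10.,
          0.,   10.,   20.,   30.,   40.,   50.,   60.,   70.,   80.,
         90.,  100.,  110.,  120.,  130.,  140.,  150.,  160.,  170.,
        180.]))
```

```bash
python3 -m pendant '[[0,272,-130,0,0,4],[0,272,-130,0,0,4],[0,272,-130,0,0,4],[0,272,-130,0,0,4],[0,272,-130,0,0,4]]';python3 -m pendant '[[5,45,-50,0,0,0],[5,45,-50,0,0,0],[5,45,-50,0,0,0]]'; python3 - <<'E'
from h import *
im,d,P=look("wrist"); cv2.imwrite("pics/w2.png",im); np.save("w2.npy",P)
s=bot.get_state(); print(s["tool_pos"],s["tcp_rot"])
for r in bot.trace("cap","wrist")[:2]: print(r["p"],r["bbox"])
m=(abs(P[...,0]-.557)<.05)&(abs(P[...,1]+.02)<.05)
q=P[m&(P[...,2]>.046)&(P[...,2]<.06)]; print("bar",len(q),q.mean(0),cv2.minAreaRect(q[:,:2].astype(np.float32)))
w,e=np.linalg.eigh(np.cov(q[:,:2].T)); print(np.degrees(np.arctan(e[1,1]/e[0,1])))
q=P[m&(P[...,2]>.024)&(P[...,2]<.032)];print("grip",len(q),cv2.minEnclosingCircle(q[:,:2].astype(np.float32)))
E
```

```text
time_s: 2.45
tool_pos: [0.4969, -0.087, 0.2408]
tcp_rot: [0.982, 0.188, -0.0, -0.0]
wrist_force: [1.0, -0.1, 0.5]
gripper_width: 0.06
grasp_force: 0.0
time_s: 2.75
tool_pos: [0.5013, -0.0417, 0.1898]
tcp_rot: [0.982, 0.19, -0.002, -0.001]
wrist_force: [-0.1, -0.6, 0.1]
gripper_width: 0.06
grasp_force: 0.0
[ 0.50276566 -0.0429951   0.19170378] [ 9.81788057e-01  1.89977392e-01 -8.89416309e-04 -1.03055103e-04]
0.72 [524.1, 181.9, 71.7, 238.4]
0.61 [275.9, 113.2, 71.9, 75.4]
bar 1162 [ 0.55693684 -0.01936387  0.05086868] ((0.55629962682724, -0.019763251766562462), (0.05104297772049904, 0.011945984326303005), 21.628507614135742)
21.456712262763
grip 3119 ((0.5559265613555908, -0.01984364166855812), 0.030183972790837288)
```

View pics/w2.png

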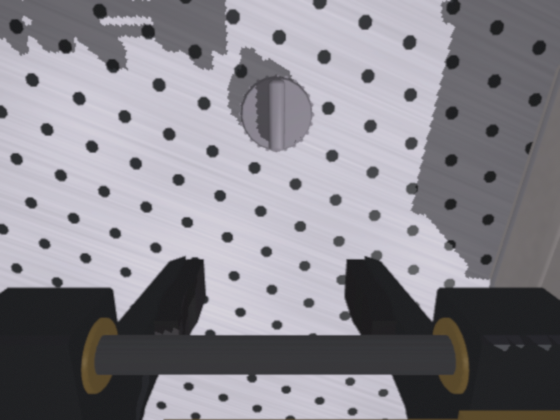

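```bash
python3 -m pendant '[[54,23,-100,0,0,0],[54,23,-100,0,0,0],[54,23,-100,0,0,0],[54,23,-100,0,0,0],[54,23,-100,0,0,0]]' 40; python3 -c "
from h import *; bot.get_image('top'); s=bot.get_state(); print(s['tool_pos'],s['tcp_rot'],s['wrist_force'])"
```

```text
time_s: 3.35
tool_pos: [0.5584, -0.0208, 0.0936]
tcp_rot: [0.982, 0.189, 0.001, 0.001]
wrist_force: [1.0, 0.6, 0.6]
gripper_width: 0.0401
grasp_force: 0.0
[ 0.55859068 -0.0207007   0.0942149 ] [9.81899676e-01 1.89395050e-01 1.37471023e-03 8.07218287e-04] [-0.04282774  0.07715924  0.3145775 ]
```

```bash
python3 -m pendant '[[-2,1,-45,0,0,0],[-2,1,-62,0,0,0],[-2,1,-62,0,0,0],[-2,1,-62,0,0,0]]'; python3 -c "
from h import *
for i in range(3): bot.get_image('top'); s=bot.get_state(); print(s['tool_pos'],s['tcp_rot'],s['wrist_force'])"
```

```text
time_s: 3.8
tool_pos: [0.5565, -0.0188, 0.0322]
tcp_rot: [0.982, 0.19, 0.001, 0.001]
wrist_force: [0.5, -0.6, 0.5]
gripper_width: 0.0398
grasp_force: 0.0
[ 0.55673226 -0.01869352  0.03238953] [9.81799140e-01 1.89914988e-01 1.49279089e-03 7.20050190e-04] [ 0.636385   -0.10070533 -1.00202234]
[ 0.55674307 -0.01858695  0.03233373] [9.81787746e-01 1.89973467e-01 1.54415077e-03 7.20484980e-04] [ 0.79426699 -0.11340684 -0.42133971]
[ 0.556601   -0.01845966  0.03209855] [9.81772698e-01 1.90052293e-01 1.42411320e-03 6.83523460e-04] [-0.22927346 -0.02680271 -0.08282989]
```

```bash
python3 -m pendant '[[0,0,0,0,0,0],[0,0,0,0,0,0],[0,0,0,0,0,0],[0,0,0,0,0,0],[0,0,0,0,0,0]]' 0 55; python3 -m pendant '[[0,0,40,0,0,0],[0,0,80,0,0,0],[0,0,100,0,0,0],[0,0,100,0,0,0],[0,0,100,0,0,0]]'; python3 - <<'E'
from h import *
im,d,P=look("wrist"); s=bot.get_state(); print(s); cv2.imwrite("pics/w3.png",im)
E
```

```text
time_s: 4.45
tool_pos: [0.5551, -0.0178, 0.0299]
tcp_rot: [0.982, 0.19, -0.0, -0.0]
wrist_force: [0.4, -0.3, -0.8]
gripper_width: 0.0114
grasp_force: 55.0
time_s: 4.95
tool_pos: [0.5548, -0.0178, 0.1293]
tcp_rot: [0.982, 0.19, -0.0, -0.0]
wrist_force: [-0.1, -0.6, -2.5]
gripper_width: 0.0118
grasp_force: 55.0
{'time_s': 5.0, 'qpos': array([-2.45930192e-01,  2.62436996e-01,  1.74885476e+00,  2.84232570e-05,
        1.13296762e+00,  9.42263982e-01]), 'qvel': array([-0.00109771,  0.01735893,  0.00843792, -0.00023445,  0.0038761 ,
        0.00022867]), 'joint_efforts': array([ 6.91326364e-03, -4.59357190e+01, -3.22423017e+01,  5.49068162e-02,
       -1.04538230e-01,  7.74163818e-04]), 'tool_pos': array([ 0.55416351, -0.0176386 ,  0.12840874]), 'tcp_rot': array([ 9.81757960e-01,  1.90130296e-01, -1.20248010e-03, -5.76241037e-04]), 'wrist_force': array([ 1.15531774,  0.72513945, -2.36621883]), 'wrist_torque': array([0.01876572, 0.01512275, 0.02255109]), 'grasp_force': 54.999345894902945, 'gripper_width': 0.011774517498156136}
```

View pics/w3.png

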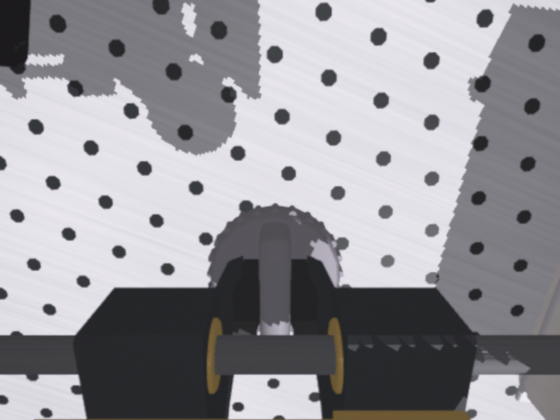

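```bash
python3 -m pendant '[[-20,-15,48,0,0,-2],[-45,-30,90,0,0,-4],[-65,-60,125,0,0,-6.3],[-75,-100,170,0,0,-6.3],[-75,-145,170,0,0,-6.3]]'; python3 -m pendant '[[0,-50,0,0,0,0],[0,-100,0,0,0,0],[0,-150,0,0,0,0],[0,-176,0,0,0,0],[0,-176,0,0,0,0]]';python3 -m pendant '[[0,0,0,0,0,0],[0,0,0,0,0,0]]'; python3 - <<'E'
from h import *
im,d,P=look("wrist"); np.save("w4.npy",P); s=bot.get_state(); print(s["tool_pos"],s["tcp_rot"]); cv2.imwrite("pics/w4.png",im)
c,R,n,z,h=neck(P,(.55,-.313)); print(c,R,n,z,h)
t=s["tool_pos"]; m=(np.hypot(P[...,0]-t[0],P[...,1]-t[1])<.04)&(abs(P[...,2]-t[2])<.008)
q=P[m]; print(len(q),q[:,2].min(),q[:,2].max(),np.median(q[:,2]))
E
```

```text
time_s: 5.5
tool_pos: [0.4808, -0.1564, 0.3012]
tcp_rot: [0.991, 0.137, 0.001, 0.001]
wrist_force: [1.3, -1.0, -2.3]
gripper_width: 0.0118
grasp_force: 55.0
time_s: 6.0
tool_pos: [0.4792, -0.3354, 0.2952]
tcp_rot: [0.991, 0.134, -0.002, -0.002]
wrist_force: [0.6, 0.9, -1.3]
gripper_width: 0.0117
grasp_force: 55.0
time_s: 6.2
tool_pos: [0.4805, -0.331, 0.2972]
tcp_rot: [0.991, 0.136, -0.001, -0.001]
wrist_force: [0.3, 0.7, -2.2]
gripper_width: 0.0116
grasp_force: 55.0
[ 0.48073004 -0.33087815  0.29777143] [ 9.90628951e-01  1.36577694e-01 -4.24272792e-04 -7.96745777e-04]
[ 0.54990622 -0.31317833] 0.027622950174996715 2738 0.1854061894891421 [ 0  0  0  0  0  0 15 21 22 20 22 23 21 22 21 22 23 22 23 23 24 24 24 23
 24 23 25 22 24 27 23 24 24 25 25 15  0  0  0  0  0  0 17 24 27 25 24 24
 23 25 24 25 22 24 25 23 23 26 24 23 23 22 23 23 23 20 22 21 21 23 22 12]
5248 0.2897868916969521 0.30576795509489413 0.29569786696771083
```

View pics/w4.png

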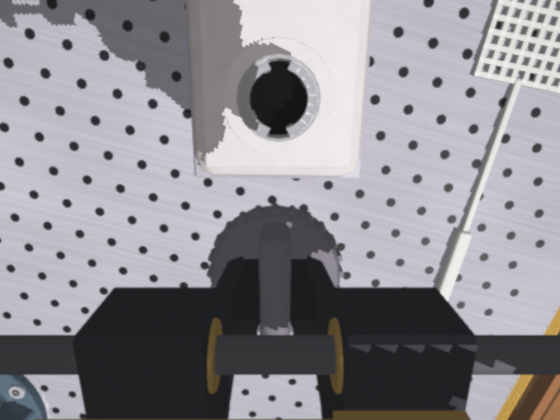

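```bash
python3 - <<'E'
from h import *
P=np.load("w4.npy"); t=np.array([.4807,-.3309,.2975]); yaw=np.radians(15.5)
X=np.array([np.cos(yaw),np.sin(yaw)]); Y=np.array([X[1],-X[0]])
L=np.stack([(P[...,:2]-t[:2])@X,(P[...,:2]-t[:2])@Y,P[...,2]-t[2]],-1)
m=(np.hypot(L[...,0],L[...,1])<.036)&(L[...,0]>0)&(abs(L[...,2])<.03)
h,e=np.histogram(L[m][:,2],30,(-.03,.03)); print(h)
q=L[m&(abs(L[...,2]+.002)<.0025)][:,:2]
a=np.degrees(np.arctan2(q[:,1],q[:,0]))//6; r=np.hypot(*q.T)
o=np.array([q[np.where(a==k)[0][r[a==k].argmax()]] for k in range(-8,8) if (a==k).any()])
print(circ(o),np.round(np.hypot(*o.T)*1e3,1))
b=L[m&(L[...,2]>.015)&(L[...,2]<.03)]; b=b[(abs(b[:,1])<.009)]; print("bar",b.min(0),b.max(0),len(b),b[:,1].mean())
E
```

```text
[   0    0    0    0    0    0    0    1   70  178  209  219  416 1458
 2286  102  153  181  191  205  200  229  239  272  584 1803  402  262
  248  232]
(array([ 0.0011721 , -0.00036397]), np.float64(0.02823897546563404)) [30.  28.5 30.  30.1 28.7 30.1 28.1 30.1 29.  28.5 29.7 28.5 29.8 29.2
 28.6 29.2]
bar [ 4.97746307e-06 -8.99373656e-03  1.50151457e-02] [0.02603958 0.00898043 0.02996679] 2627 -0.00022572196995268055
```

```bash
python3 -m pendant '[[35,9,-30,0,0,-0.6],[69,18,-60,0,0,-0.6],[69,18,-60,0,0,-0.6],[69,18,-60,0,0,-0.6],[69,18,-60,0,0,-0.6]]'; python3 - <<'E'
from h import *
for i in range(5): bot.get_image('side'); s=bot.get_state(); print(s['tool_pos'],s['tcp_rot'],s['wrist_force'])
im,d=bot.get_image('side'); cv2.imwrite("pics/s5.png",cv2.resize(im[190:310,220:360],None,fx=5,fy=5,interpolation=cv2.INTER_CUBIC))
E
```

```text
time_s: 6.75
tool_pos: [0.5499, -0.3141, 0.24]
tcp_rot: [0.991, 0.131, 0.0, 0.001]
wrist_force: [0.1, 0.5, -1.0]
gripper_width: 0.0117
grasp_force: 55.0
[ 0.54981305 -0.31456077  0.24054931] [9.91404606e-01 1.30824540e-01 8.29037664e-04 1.07692439e-03] [-0.23949264  0.06023934 -0.71913256]
[ 0.5497427  -0.31483154  0.24069659] [9.91435305e-01 1.30589845e-01 9.47932274e-04 1.19580541e-03] [ 0.39154261  0.7161858  -1.30512221]
[ 0.54967146 -0.31493201  0.2406355 ] [9.91452678e-01 1.30458313e-01 9.37512476e-04 1.15622524e-03] [-0.28896901 -0.62885561 -0.85912296]
[ 0.54959852 -0.31497952  0.24042018] [9.91464626e-01 1.30369070e-01 8.54829160e-04 1.03460015e-03] [-0.31182754  0.61940199 -1.46535562]
[ 0.54953546 -0.31491938  0.24013245] [9.91466543e-01 1.30356743e-01 7.02508478e-04 8.48458150e-04] [-0.42287295 -0.37216493 -1.70824946]
```

View pics/s5.png

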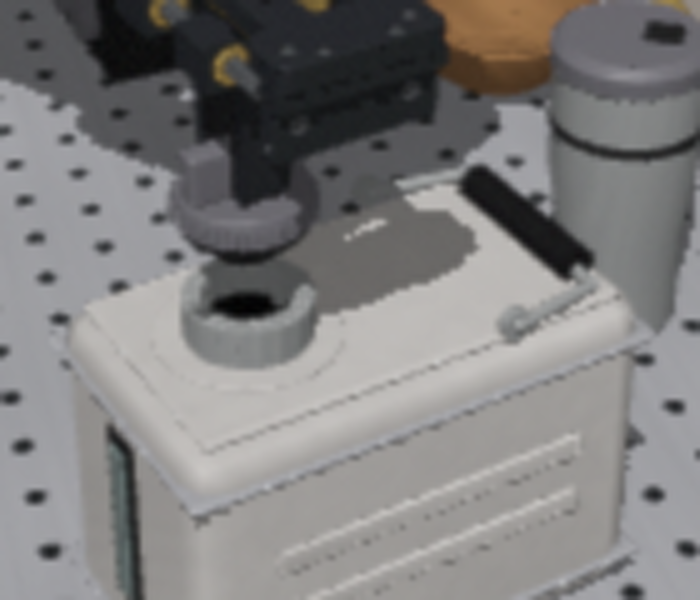

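```bash
python3 -m pendant '[[0,1.5,-10,0,0,0],[0,1.5,-18,0,0,0],[0,1.5,-18,0,0,0],[0,1.5,-18,0,0,0],[0,1.5,-18,0,0,0]]'; python3 - <<'E'
from h import *
for i in range(6): bot.get_image('side'); s=bot.get_state(); print(s['tool_pos'],s['wrist_force'])
E
```

```text
time_s: 7.55
tool_pos: [0.5498, -0.3129, 0.2207]
tcp_rot: [0.991, 0.131, 0.0, 0.0]
wrist_force: [-0.4, -0.2, -1.8]
gripper_width: 0.0115
grasp_force: 55.0
[ 0.54983976 -0.31294816  0.22091098] [ 1.09941943  0.5965545  -2.05701305]
[ 0.54986029 -0.31296042  0.22098756] [-0.13619244  0.17941378 -1.13197684]
[ 0.54983134 -0.31295183  0.22100657] [-0.67755578 -0.2553935  -1.74416457]
[ 0.54984038 -0.31295224  0.22101289] [ 0.60032765  0.33673742 -1.74821943]
[ 0.54981011 -0.31289114  0.22095428] [-0.51077408  0.2770168  -0.86871927]
[ 0.54979701 -0.31286478  0.2209322 ] [-0.16944744 -0.09675412 -1.7722214 ]
```

Position is right; lower slowly and watch the force.

```bash
python3 -m pendant '[[0,0,-2,0,0,0],[0,0,-4,0,0,0],[0,0,-6,0,0,0],[0,0,-6,0,0,0],[0,0,-6,0,0,0]]'; python3 -m pendant '[[0,0,-1.5,0,0,0],[0,0,-3,0,0,0],[0,0,-4,0,0,0],[0,0,-4,0,0,0],[0,0,-4,0,0,0]]'
```

```text
time_s: 8.35
tool_pos: [0.5496, -0.3128, 0.2145]
tcp_rot: [0.991, 0.131, -0.0, -0.0]
wrist_force: [0.6, 0.1, -1.3]
gripper_width: 0.0112
grasp_force: 55.0
time_s: 8.85
tool_pos: [0.5497, -0.3128, 0.2106]
tcp_rot: [0.991, 0.131, -0.0, -0.0]
wrist_force: [0.8, -0.0, -1.4]
gripper_width: 0.0116
grasp_force: 55.0
```

```bash
python3 - <<'E'
from h import *
f=[]
for i in range(5): bot.get_image('side'); s=bot.get_state(); f.append(s['wrist_force'])
print(s['tool_pos'],np.mean(f,0),s['wrist_torque'])
E
```

```text
[ 0.54971281 -0.31282689  0.2107498 ] [ 0.22678547 -0.21331617 -1.58137286] [ 0.01429308 -0.01786283 -0.05272533]
```

```bash
python3 -m pendant '[[0,0,-1.5,0,0,0],[0,0,-3,0,0,0],[0,0,-4,0,0,0],[0,0,-4,0,0,0],[0,0,-4,0,0,0]]'; python3 -m pendant '[[0,0,-0.5,0,0,0],[0,0,-1,0,0,0],[0,0,-1.5,0,0,0],[0,0,-1.5,0,0,0],[0,0,-1.5,0,0,0]]'; python3 - <<'E'
from h import *
f=[]
for i in range(5): bot.get_image('side'); s=bot.get_state(); f.append(s['wrist_force'])
print(s['tool_pos'],np.mean(f,0),s['wrist_torque'])
E
```

```text
time_s: 9.6
tool_pos: [0.5496, -0.3128, 0.2066]
tcp_rot: [0.991, 0.131, -0.0, -0.0]
wrist_force: [-0.0, 0.7, -1.4]
gripper_width: 0.0112
grasp_force: 55.0
time_s: 10.1
tool_pos: [0.5497, -0.3128, 0.2052]
tcp_rot: [0.991, 0.131, 0.0, -0.0]
wrist_force: [-0.5, 0.2, -1.6]
gripper_width: 0.0116
grasp_force: 55.0
[ 0.54969329 -0.31283538  0.20522127] [ 0.04319373  0.37174059 -1.38181947] [-0.0223546  -0.02551169 -0.05303859]
```

Not yet on the seal, and the ears are already in the notches; go on in 0.5 mm steps.

```bash
python3 -m pendant '[[0,0,-0.5,0,0,0],[0,0,-1,0,0,0],[0,0,-1,0,0,0],[0,0,-1,0,0,0]]'; python3 -c "
from h import *
f=[]
for i in range(4): bot.get_image('side'); s=bot.get_state(); f.append(s['wrist_force'])
print(s['tool_pos'],np.mean(f,0))"; python3 -m pendant '[[0,0,-0.5,0,0,0],[0,0,-1,0,0,0],[0,0,-1,0,0,0],[0,0,-1,0,0,0]]'; python3 -c "
from h import *
f=[]
for i in range(4): bot.get_image('side'); s=bot.get_state(); f.append(s['wrist_force'])
print(s['tool_pos'],np.mean(f,0))"
```

```text
time_s: 10.75
tool_pos: [0.5497, -0.3128, 0.2044]
tcp_rot: [0.991, 0.131, 0.0, 0.0]
wrist_force: [-0.9, 0.6, -0.8]
gripper_width: 0.0117
grasp_force: 55.0
[ 0.54971676 -0.31287006  0.20435388] [0.19863349 0.43779873 0.7779349 ]
time_s: 11.35
tool_pos: [0.5497, -0.3129, 0.2033]
tcp_rot: [0.991, 0.131, 0.0, 0.0]
wrist_force: [-1.1, 0.1, 1.0]
gripper_width: 0.0111
grasp_force: 55.0
[ 0.54972345 -0.31284205  0.20323391] [-0.17126198  0.39039307  0.88499647]
```

```bash
python3 -m pendant '[[0,0,-0.5,0,0,0],[0,0,-1,0,0,0],[0,0,-1.5,0,0,0],[0,0,-1.5,0,0,0],[0,0,-1.5,0,0,0]]'; python3 -c "
from h import *
f=[]
for i in range(8): bot.get_image('side'); s=bot.get_state(); f.append(s['wrist_force'])
print(s['tool_pos'],np.mean(f,0))"
```

```text
time_s: 12.05
tool_pos: [0.5497, -0.3129, 0.2018]
tcp_rot: [0.991, 0.131, 0.0, 0.0]
wrist_force: [0.3, 0.6, 1.5]
gripper_width: 0.0113
grasp_force: 55.0
[ 0.54971251 -0.31286331  0.20175283] [-0.20776878  0.2021269   1.56605051]
```

```bash
python3 -m pendant '[[0,0,-0.4,0,0,0],[0,0,-0.7,0,0,0],[0,0,-0.7,0,0,0],[0,0,-0.7,0,0,0]]'; cat > r.py <<'E'
from h import *
f=[];t=[]
for i in range(6): bot.get_image('side'); s=bot.get_state(); f.append(s['wrist_force']); t.append(s['wrist_torque'])
q=s['tcp_rot']; print(s['tool_pos'],"F",np.mean(f,0),"T",np.mean(t,0),"yaw",np.degrees(2*np.arctan2(q[1],q[0])),"j6",s['qpos'][5],s['time_s'])
E
python3 r.py; python3 -m pendant '[[0,0,-0.7,0,0,-3],[0,0,-0.7,0,0,-6],[0,0,-0.7,0,0,-9],[0,0,-0.7,0,0,-12],[0,0,-0.7,0,0,-12]]' ; python3 r.py
```

```text
time_s: 12.85
tool_pos: [0.5497, -0.3129, 0.201]
tcp_rot: [0.991, 0.131, 0.0, 0.0]
wrist_force: [-0.5, 0.1, 1.9]
gripper_width: 0.0115
grasp_force: 55.0
[ 0.54970164 -0.31286526  0.20102148] F [-0.48140096 -0.38344748  2.11734321] T [ 0.02000775  0.01565207 -0.0003262 ] yaw 15.021162136904733 j6 0.6038712352243027 13.15
time_s: 13.65
tool_pos: [0.5498, -0.3128, 0.2004]
tcp_rot: [1.0, 0.026, 0.0, 0.0]
wrist_force: [-0.1, -0.3, 3.1]
gripper_width: 0.0113
grasp_force: 55.0
[ 0.54975736 -0.31279803  0.20032496] F [0.2938644  0.25796325 2.63253992] T [ 0.07521435 -0.02545097 -0.03726555] yaw 3.0566154016279343 j6 0.8127154586726467 13.95
```

```bash
python3 -m pendant '[[0,0,0.7,0,0,0],[0,0,0.7,0,0,-3],[0,0,0.7,0,0,-6],[0,0,0.7,0,0,-9],[0,0,0.7,0,0,-9]]' ; python3 r.py;  python3 -m pendant '[[0,0,0,0,0,-3],[0,0,0,0,0,-6],[0,0,0,0,0,-9],[0,0,0,0,0,-9]]' ; python3 r.py
```

```text
time_s: 14.45
tool_pos: [0.5496, -0.3128, 0.2009]
tcp_rot: [0.999, -0.052, -0.0, -0.0]
wrist_force: [-1.2, 1.4, 2.3]
gripper_width: 0.0115
grasp_force: 55.0
[ 0.54960596 -0.31280965  0.20096286] F [-3.81747111e-01 -1.82109775e-03  1.99588203e+00] T [ 0.0714922   0.01901432 -0.03250777] yaw -5.942809852833474 j6 0.9697437614433212 14.75
time_s: 15.15
tool_pos: [0.5497, -0.3128, 0.201]
tcp_rot: [0.991, -0.13, 0.0, 0.0]
wrist_force: [-0.4, 0.5, 2.3]
gripper_width: 0.0111
grasp_force: 55.0
[ 0.54968143 -0.31282378  0.20099646] F [-0.4518708   0.16688417  2.23016495] T [ 0.09472012 -0.01380106 -0.04148361] yaw -14.938805757917887 j6 1.126774152224713 15.45
```

```bash
for i in 1; do python3 -m pendant '[[0,0,0,0,0,-2],[0,0,0,0,0,-4],[0,0,0,0,0,-4]]' ; python3 r.py;  python3 -m pendant '[[0,0,0,0,0,-2],[0,0,0,0,0,-4],[0,0,0,0,0,-4]]' ; python3 r.py; done | grep F; python3 -m pendant '[[0,0,0,0,0,-2],[0,0,0,0,0,-4],[0,0,0,0,0,-4]]' >/dev/null; python3 r.py
```

```text
[ 0.54967828 -0.31287334  0.20101266] F [0.07992649 0.38972731 2.63634109] T [ 0.12008465 -0.01949316 -0.02480507] yaw -18.951129129587855 j6 1.196790998381592 16.05
[ 0.54966677 -0.31283595  0.20099747] F [-0.47669457 -0.36985924  2.12511584] T [ 0.07498386  0.01729411 -0.01315811] yaw -22.95160209803553 j6 1.2666408769405662 16.65
[ 0.54948611 -0.31308121  0.20099561] F [-2.03122328 -2.01025985  2.0417633 ] T [-0.22254936  0.31164895  0.12209355] yaw -26.95688493622038 j6 1.3364022333644157 17.25
```

```bash
python3 -m pendant '[[0,0,0,0,0,-1],[0,0,0,0,0,-2],[0,0,0,0,0,-2]]' >/dev/null; python3 r.py;  python3 -m pendant '[[0,0,0,0,0,-1],[0,0,0,0,0,-2],[0,0,0,0,0,-2]]' >/dev/null; python3 r.py
```

```text
[ 0.54954769 -0.31302377  0.20098243] F [-3.25717453 -2.97317115  1.93747781] T [-0.50244163  0.54684391  0.16725088] yaw -28.97811564844239 j6 1.371731332227745 17.85
[ 0.54955961 -0.31298192  0.20098002] F [-3.5133705  -3.6969722   2.36302751] T [-0.59699922  0.58932668  0.2849975 ] yaw -30.98428574015382 j6 1.406823391869645 18.45
```

```bash
python3 -m pendant '[[0,0,0,0,0,-1],[0,0,0,0,0,-2],[0,0,0,0,0,-2]]' >/dev/null; python3 r.py;  python3 -m pendant '[[0,0,0,0,0,-1],[0,0,0,0,0,-2],[0,0,0,0,0,-2]]' >/dev/null; python3 r.py
```

```text
[ 0.54955606 -0.31299578  0.20101003] F [-2.84386492 -3.70288828  2.15655897] T [-0.58975874  0.59757145  0.33576629] yaw -32.98120258803529 j6 1.4416742009898755 19.05
[ 0.5495489  -0.31301668  0.20099515] F [-3.47841042 -3.59646196  2.55932088] T [-0.59091899  0.58118076  0.28746484] yaw -34.98893744133676 j6 1.476656117790443 19.65
```

```bash
python3 -m pendant '[[0,0,0,0,0,-1],[0,0,0,0,0,-1.5],[0,0,0,0,0,-1.5]]' >/dev/null; python3 r.py;  python3 -m pendant '[[0,0,0,0,0,-1],[0,0,0,0,0,-1.5],[0,0,0,0,0,-1.5]]' >/dev/null; python3 r.py
```

```text
[ 0.54958223 -0.31301553  0.20101455] F [-3.17450368 -3.98874489  2.16834793] T [-0.57253505  0.58653281  0.18920131] yaw -36.496969933700704 j6 1.5029848501835188 20.25
[ 0.54960681 -0.31302206  0.20100122] F [-3.2864143  -3.85429363  2.00809068] T [-0.57544911  0.58470899  0.09217908] yaw -38.00603447020215 j6 1.5292536370433554 20.85
```

```bash
python3 -m pendant '[[0,0,0,0,0,-1],[0,0,0,0,0,-1.5],[0,0,0,0,0,-1.5]]' >/dev/null; python3 r.py;  python3 -m pendant '[[0,0,0,0,0,-0.5],[0,0,0,0,0,-1],[0,0,0,0,0,-1]]' >/dev/null; python3 r.py
```

```text
[ 0.54958839 -0.31302082  0.2009802 ] F [-3.34781526 -3.5742025   1.87984773] T [-0.58517142  0.56472521  0.10226275] yaw -39.502713144028995 j6 1.5553939980833336 21.45
[ 0.54958484 -0.31302436  0.20100293] F [-3.50538743 -3.94034467  2.11380023] T [-0.59307777  0.57524542  0.14244265] yaw -40.50009262909085 j6 1.572805454857152 22.05
```

```bash
python3 -m pendant '[[0,0,0,0,0,0],[0,0,0,0,0,0],[0,0,0,0,0,0],[0,0,0,0,0,0],[0,0,0,0,0,0]]' 40 10; python3 -m pendant '[[0,0,10,0,0,0],[0,0,30,0,0,0],[0,0,60,0,0,0],[0,0,90,0,0,0],[0,0,90,0,0,0]]';  python3 -m pendant '[[-45,35,20,0,0,0],[-45,35,20,0,0,0],[-45,35,20,0,0,0],[-45,35,20,0,0,0]]'; python3 - <<'E'
from h import *
im,d,P=look("wrist"); cv2.imwrite("pics/w6.png",im)
m=(abs(P[...,0]-.55)<.05)&(abs(P[...,1]+.313)<.05)
for lo,hi in((.216,.235),(.190,.208)):
    q=P[m&(P[...,2]>lo)&(P[...,2]<hi)]; print(len(q),np.median(q,0),np.percentile(q[:,2],[5,95]),cv2.minAreaRect(q[:,:2].astype(np.float32)),cv2.minEnclosingCircle(q[:,:2].astype(np.float32)))
E
```

```text
time_s: 22.55
tool_pos: [0.5498, -0.3125, 0.2009]
tcp_rot: [0.938, -0.346, -0.0, -0.0]
wrist_force: [0.7, 0.3, 0.2]
gripper_width: 0.0401
grasp_force: 0.0
time_s: 23.05
tool_pos: [0.5516, -0.3143, 0.2974]
tcp_rot: [0.938, -0.346, 0.005, 0.002]
wrist_force: [0.3, 0.7, 0.0]
gripper_width: 0.0401
grasp_force: 0.0
time_s: 23.45
tool_pos: [0.5052, -0.2783, 0.3115]
tcp_rot: [0.938, -0.346, 0.001, 0.0]
wrist_force: [-0.1, -0.0, 0.2]
gripper_width: 0.0401
grasp_force: 0.0
1623 [ 0.55035245 -0.31351697  0.22317253] [0.22082207 0.22446901] ((0.5490125417709351, -0.3124159574508667), (0.011986286379396915, 0.051628515124320984), 50.5002555847168) ((0.5492115616798401, -0.31228673458099365), 0.026001451537013054)
4394 [ 0.55050079 -0.31404611  0.20046   ] [0.19834343 0.20164717] ((0.5494801998138428, -0.3129000663757324), (0.05997142195701599, 0.05865943431854248), 49.699913024902344) ((0.5492127537727356, -0.31275200843811035), 0.030259987339377403)
```

View pics/w6.png

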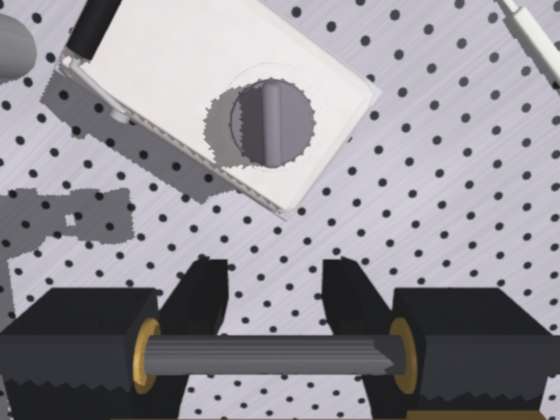

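```bash
python3 -c "
from workcell import bot; print(bot.sign_off())"
```

```text
the job is handed in; nothing more can be done
None
```

The cap is on the neck, pushed down, turned clockwise to its stop and past one click, then released. The click itself was inferred from the turning torque rising and then dropping. The job is handed in at about 23.5 s, with no verdict shown.

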